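# Swing the clamp over the bearing until it clicks home

## Robot

A 6-joint arm with a two-finger parallel gripper is mounted at the origin on a cart in front of the work surface, level with it; the furniture and walls round the work are solid. World frame = base frame: x ahead of the robot, y to its left, z up, the work surface at z = 0. Lengths are in m, angles in rad, forces in N, time in s.
With the tool pointing down it reaches from about 0.25 to 0.775 m from the base axis. Payload 4 kg.
Tool frame: the origin (TCP) lies between the finger pads; the fingertips stand 19 mm ahead of it and the grasp point (between the pads) is the TCP; y points along the fingers, z is the direction in which the jaws open and shut, and the axes are right-handed (so a half turn about y gives the same grasp; the last joint's range is limited). The gripper opens to 94 mm and grips with 3 to 60 N. Pads are 16 mm wide; open, the fingers measure 119 mm over their backs; the gripper's body (75 mm by 177 mm) begins 78 mm behind the grasp point.
Start: joints at [-0.103, 0.087, 1.371, -0, 1.684, -0.103], TCP at [0.55, -0, 0.225] pointing down, gripper open.
Joint ranges: [-3.1, 3.1], [-0.76, 2.03], [0.27, 2.55], [-1.08, 4.22], [0.17, 2.65], [-2.57, 2.57]. Speed limits (rad/s): [2.79, 2.79, 3.14, 3.14, 3.14, 3.14].

## Interface

Orientations are given as a rotation vector (axis times angle).
In Python, from rig import ctrl gives the robot as it stands.
- The arm moves only by the tool play_rows, never from a script. Its argument "commands" is one flat list of numbers, 7 for each row, row after row: the finger opening in mm, from 0 to 94, then the shift along the tool's x, y, z as a fraction of full scale, then the turn, a rotation vector about the tool's x, y, z as a fraction of full scale. In form: [gripper, x, y, z, ax, ay, az, gripper, x, y, z, ax, ay, az, ...]. A call has 1 to 12 rows; each row is the pose to reach, as a shift and turn from the pose measured when the call began, along the tool's axes at that moment, turning the shorter way round; what a row does not reach only later rows make up. Full scale, the value 1, is 0.2 m for a shift and 180 degrees for a turn. A row lasts 1/10 s, in which the tool goes at most 50 mm and 8.59 degrees, less where a joint would pass 70% of its speed; a pose out of reach is approached as far as the arm can. A call with a number of a shift or a turn outside -1 to 1 is refused whole. A call with a gripper value outside its range is refused whole. The fingers move at their own pace and stop on an object; "squeeze" is the grip in N (left out, the last holds). Time passes only in rows, so rows that repeat a pose let the fingers close. It gives the time, the measured TCP pose, the force and the opening at its end, in the units of the state.
- ctrl.get_obs(): the state, without advancing time (a new reading comes with each control period).
- ctrl.grab_frame(name): name is "scene" or "side" or "wrist"; returns a dict with "img" (420x560x3 uint8, red, green, blue), "vertical_fov" (degrees; the focal length in pixels is half the picture's height over the tangent of half this angle, whatever the lens; pixels are square), "cx", "cy" (the principal point, pixels), "D" ([k1, k2, p1, p2, k3] as OpenCV has them; the pictures are not rectified), "rvec" (rotation vector, rad) and "tvec" (3), from world to camera coordinates, as OpenCV has them. Camera axes: x right, y down, z forward; pixel columns grow to the right and rows downward; lengths in m; the calibration is good to about 2 mm. A picture is of the moment at which its call begins. There is no depth.
- ctrl.job_done(): hands the job in, once; it reports no verdict.
The state is a dict: "t": time; "joints": joint angles; "qd": joint speeds; "tau": joint torques, N m; "eef_pos": TCP position; "orientation": TCP orientation; "wrist_force": force on the tool from outside, world axes, zero at the start; "torque": the same for the moment, N m; "finger_gap": opening from 0.0 (shut) to 1.0 (fully open).
Only numpy, scipy, OpenCV 4.12 (cv2) and the standard library are available. Lean on these libraries where they do the work, as an engineer would, in place of code of your own. Each camera call takes 0.05 s, during which the arm holds its last target. There are 200 camera calls.

## Task

Two identical clamping fixtures stand on the bench and only one has a bearing in its nest. On that one, grip the black wing knob and slowly turn it clockwise until the steel finger points straight over the bearing and you feel the resistance rise and then drop as it clicks into its notch; let go there. Do not turn it past the notch, leave the bearing in its nest, and leave the clamp of the empty fixture open.

Things in the scene. Friction and masses are not known exactly. Their poses are not given: they have to be found in the camera images.
- lock_knob_grip (a point): Centre of the black wing grip to turn, on its vertical axis, 56 mm above the bench. Grip: upright bar 50 long, 18 wide, 40 to 72 mm above the bench; x runs along the bar towards the tip of the steel finger, z up. Finger: under the bar, 31 to 38 mm up, 58 long from the axis, 14 to 18 wide. Below it all is under 32 mm. Fixed dark plate 90x175x12; bearing nest (80 mm ring) 76 mm from the axis.
- lock_knob (a joint): Knob angle, rad, growing clockwise from above; starts at 0 to 0.5. Notch at 1.2, finger pointing at the bearing's centre. A sprung plunger resists (up to about 0.25 N m) from 0.80 to 0.99, then pulls forward; let go within 0.17 of 1.2, it settles within 0.08 of 1.2. Beyond 1.41 it is pushed out on the far side; stop at 1.6. Elsewhere it stays where left.
- spare_knob (a joint): Angle of the same knob on the empty fixture, in rad, same sense; it starts between 0 and 0.5 and must stay open.
- bearing_mid (a point): Centre of the ball bearing (62 mm outer diameter, 30 mm bore, 16 mm high) lying loose in the nest ring of the loaded fixture, its top 28 mm above the bench; the closed finger passes 3 mm over it. Another bearing on the bare bench is a bystander.

How it is judged:
By the outcome, as a careful person would: the job done as asked, in the order asked, and still so for the second after the job is handed in, with the robot touching nothing.
It also fails if it takes over 40 s, if anything falls off the work surface, if the arm or the gripper's body presses on something with over 40 N, if the wrist force passes 120 N, or if a joint passes its speed limit or range.

## Working session

There is one attempt and no reset: what is moved stays moved. The work goes in short steps, Python scripts to look and compute and a tool call to move; the robot and the scene stay as the last step left them, time stands still between calls to the robot, and variables do not carry over. Pictures are saved under pics/ and viewed, about 8 in all and at most 12, crops included, and the job is handed in when it is done.

Besides the shell and the picture viewer there is one more tool, called after "Emit:" as name(argument=value, ...) on one line, values as JSON. play_rows: Moves the arm, as the interface text tells. Its arguments: {"type":"object","properties":{"commands":{"type":"array","items":{"type":"number"}},"squeeze":{"type":"number"}},"required":["commands"]}

```bash
mkdir -p pics && cat > h.py <<'E'
import numpy as np, cv2, json
from rig import ctrl
from scipy.spatial.transform import Rotation as R
def grab(name,fn=None):
    f=ctrl.grab_frame(name)
    if fn: cv2.imwrite('pics/'+fn,cv2.cvtColor(f['img'],cv2.COLOR_RGB2BGR))
    return f
def K(f):
    F=210/np.tan(np.radians(f['vertical_fov'])/2)
    return np.array([[F,0,f['cx']],[0,F,f['cy']],[0,0,1.]])
def toplane(f,uv,z):
    uv=np.array(uv,float).reshape(-1,1,2)
    n=cv2.undistortPoints(uv,K(f),np.array(f['D'],float))[:,0]
    Rm=cv2.Rodrigues(np.array(f['rvec'],float))[0]; t=np.array(f['tvec'],float).ravel()
    c=-Rm.T@t; d=np.c_[n,np.ones(len(n))]@Rm
    return c+d*((z-c[2])/d[:,2])[:,None]
def proj(f,P):
    return cv2.projectPoints(np.array(P,float).reshape(-1,3),np.array(f['rvec'],float),np.array(f['tvec'],float),K(f),np.array(f['D'],float))[0][:,0]
E
python3 - <<'E'
from h import *
o=ctrl.get_obs(); print({k:np.round(v,3) for k,v in o.items()}); print(R.from_rotvec(o['orientation']).as_matrix().round(2))
import pickle
fs={n:grab(n,n+'0.png') for n in('scene','side','wrist')}
pickle.dump(fs,open('f0.pkl','wb'))
E
```

```text
{'t': np.float64(0.0), 'joints': array([-0.103,  0.088,  1.372, -0.   ,  1.684, -0.103]), 'qd': array([ 0.001,  0.   ,  0.   , -0.   , -0.002, -0.   ]), 'tau': array([ 1.0000e-03, -3.4018e+01, -3.0242e+01,  7.2000e-02,  3.3000e-02,
       -0.0000e+00]), 'eef_pos': array([0.549, 0.   , 0.223]), 'orientation': array([-1.211,  1.211, -1.208]), 'wrist_force': array([-0.813,  1.002,  0.177]), 'torque': array([-0.001, -0.027, -0.017]), 'finger_gap': np.float64(1.0)}
[[-0. -0.  1.]
 [-1.  0. -0.]
 [-0. -1. -0.]]
```

View pics/scene0.png

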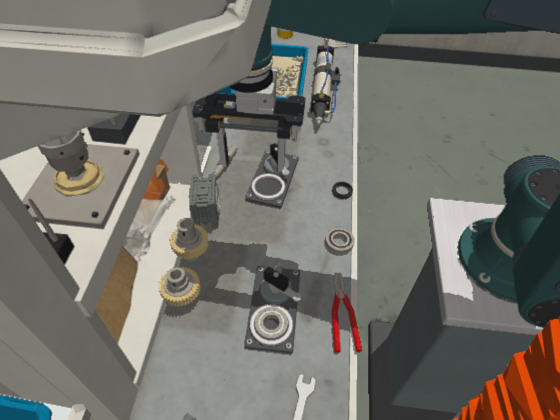

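View pics/wrist0.png

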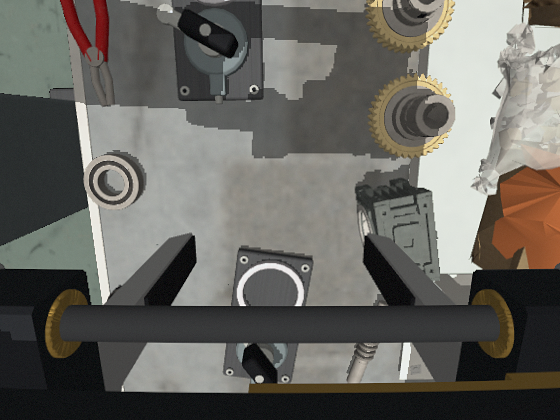

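The scene view shows the loaded fixture at (270,315), with its knob at about (275,278). The empty one is at (270,180), under the gripper. In the wrist view the loaded knob is at about (205,32). I'll enlarge both.

```bash
python3 - <<'E'
from h import *
import pickle
fs=pickle.load(open('f0.pkl','rb'))
a=cv2.imread('pics/scene0.png')[250:360,220:330]; b=cv2.imread('pics/wrist0.png')[0:110,150:280]
a=cv2.resize(a,None,fx=4,fy=4,interpolation=2)[:440]; b=cv2.resize(b,None,fx=2.7,fy=4*.675,interpolation=2)
im=np.zeros((440,800,3),np.uint8); im[:,:440]=a; im[:b.shape[0],445:445+b.shape[1]]=b
cv2.imwrite('pics/c0.png',im)
f=fs['wrist']; print('knobtop',toplane(f,[(205,30)],.072),'plate corners',toplane(f,[(175,100),(263,98)],.012))
f=fs['scene']; print('knob',toplane(f,[(275,278)],.072),'brg',toplane(f,[(270,324)],.028))
E
```

```text
knobtop [[0.48538107 0.14613843 0.072     ]] plate corners [[0.43847702 0.09304718 0.012     ]
 [0.53107473 0.09464876 0.012     ]]
knob [[0.48828633 0.15696036 0.072     ]] brg [[0.48824883 0.22868829 0.028     ]]
```

View pics/c0.png

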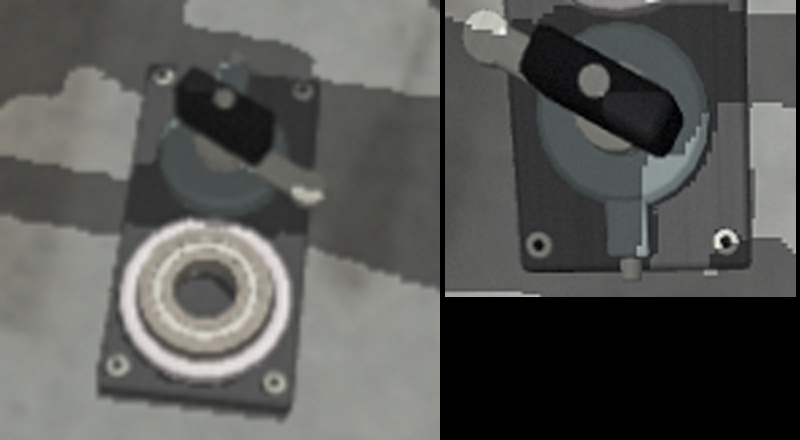

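The crops show the loaded knob's axis dot at scene (275.8,274.3) and wrist (205.2,29.6). The finger tip is at scene (297,297) and wrist (164,7), and the bearing bore at scene (271.8,322.5).

```bash
python3 - <<'E'
from h import *
import pickle
fs=pickle.load(open('f0.pkl','rb'))
f=fs['wrist'];w=fs['scene']
A=toplane(f,[(205.2,29.6)],.072)[0];B=toplane(w,[(275.8,274.3)],.072)[0];print(A,B)
T=toplane(f,[(164,7)],.038)[0];T2=toplane(w,[(297,297)],.038)[0];print(T,T2,np.linalg.norm((T-A)[:2]),np.linalg.norm((T2-B)[:2]))
C=toplane(w,[(271.8,322.5)],.024)[0];print(C,np.linalg.norm((C-B)[:2]))
# bar ends wrist crop
e=toplane(f,[(150+(532-445)/2.7,45/2.7),(150+(668-445)/2.7,134/2.7)],.072);print(e, np.linalg.norm(e[0]-e[1]))
ang=lambda d:np.degrees(np.arctan2(d[1],d[0]))
print(ang(T-A),ang(T2-B),ang(e[0]-e[1]),ang(C-B))
Rm=cv2.Rodrigues(np.array(f['rvec'],float))[0];print('cam',-Rm.T@np.array(f['tvec']).ravel())
E
```

```text
[0.48556429 0.1464523  0.072     ] [0.48778922 0.14881802 0.072     ]
[0.44105369 0.17497484 0.038     ] [0.44399326 0.17262854 0.038     ] 0.0528651961531614 0.049850038252829
[0.4855801  0.22346159 0.024     ] 0.07467625527889654
[[0.46659199 0.15679806 0.072     ]
 [0.50833279 0.13035787 0.072     ]] 0.0494103024182606
147.34811658300677 151.46842950461848 147.64829559792443 91.69520331960415
cam [0.54856929 0.06874493 0.3835254 ]
```

Both views agree on the knob axis to about 2–3 mm. The finger points at 148° and the bearing is at 91.5°, so the knob starts near 0.2 rad. I'll move over it for a better look.

Emit:
play_rows(commands=[94, -0.15, 0, -0.15, 0, 0, 0, 94, -0.3, 0, -0.315, 0, 0, 0, 94, -0.3, 0, -0.315, 0, 0, 0, 94, -0.3, 0, -0.315, 0, 0, 0, 94, -0.3, 0, -0.315, 0, 0, 0])

```text
t: 0.65
eef_pos: [0.4872, 0.0595, 0.2237]
orientation: [-1.21, 1.21, -1.209]
wrist_force: [-0.3, -0.1, 0.5]
finger_gap: 0.999
```

```bash
python3 - <<'E'
from h import *
import pickle
f=grab('wrist','w1.png');pickle.dump(f,open('w1.pkl','wb'))
p=proj(f,[.4865,.1475,.072])[0];print(p)
x,y=int(p[0])-100,int(p[1])-75
x=max(x,0);y=max(y,0);print(x,y)
a=cv2.imread('pics/w1.png')[y:y+150,x:x+200];cv2.imwrite('pics/c1.png',cv2.resize(a,None,fx=4,fy=4,interpolation=2))
E
```

```text
[279.89041954 100.82513527]
179 25
```

View pics/c1.png

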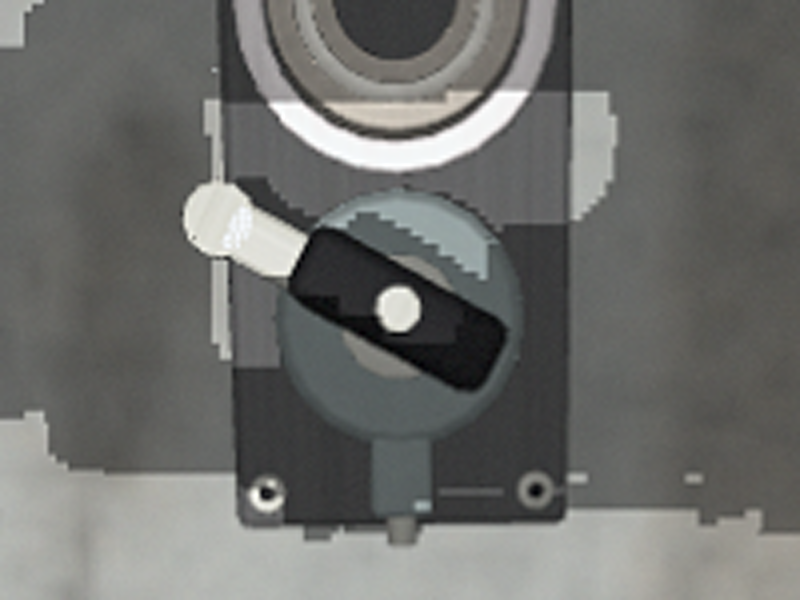

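The dot is at px (278.5,102), the finger tip at (233,79.8), the bar ends at (255.5,88.5) and (300.5,115.5), and the screws at (245.8,148.3) and (312.8,147.5).

```bash
python3 - <<'E'
from h import *
import pickle
f=pickle.load(open('w1.pkl','rb'))
A=toplane(f,[(278.5,102)],.072)[0];T=toplane(f,[(233,79.8)],.038)[0]
e=toplane(f,[(255.5,88.5),(300.5,115.5)],.072);s=toplane(f,[(245.8,148.3),(312.8,147.5)],.012)
ang=lambda d:np.degrees(np.arctan2(d[1],d[0]))
print(A,T,np.linalg.norm((T-A)[:2]),ang(T-A));print(e.mean(0),np.linalg.norm(e[0]-e[1]),ang(e[0]-e[1]));print(s,ang(s[1]-s[0])+90)
o=ctrl.get_obs()
g=np.array([A[0],A[1],.16]);Rm=R.from_rotvec(o['orientation']).as_matrix()
print('shift frac',Rm.T@(g-o['eef_pos'])/.2,Rm.round(3),o['eef_pos'],o['joints'])
E
```

```text
[0.48527631 0.14650457 0.072     ] [0.44135882 0.16924576 0.038     ] 0.049456125593362966 152.624145678197
[0.4849963  0.14643207 0.072     ] 0.04574569152654389 149.87857408953843
[[0.44972005 0.10189015 0.012     ]
 [0.52209402 0.10269356 0.012     ]] 90.63600433056986
shift frac [-0.4356425   0.3181025  -0.01009032] [[-0.001 -0.001  1.   ]
 [-1.    -0.    -0.001]
 [ 0.    -1.    -0.001]] [0.48731243 0.05938552 0.22363287] [ 5.82792789e-03 -4.37266829e-02  1.50586043e+00 -1.68347821e-04
  1.68095370e+00  6.69322177e-03]
```

The knob axis is at about (0.485,0.1467). The bar points at about 151° and the notch direction is about 91°, so the turn needed is about 60° clockwise. I'll pre-rotate 60° counter-clockwise while hovering, then descend.

Emit:
play_rows(commands=[60, -0.2, 0.1, 0, 0, -0.04, 0, 60, -0.436, 0.3, -0.009, 0, -0.08, 0, 60, -0.436, 0.3, -0.009, 0, -0.12, 0, 60, -0.436, 0.3, -0.009, 0, -0.16, 0, 60, -0.436, 0.3, -0.009, 0, -0.2, 0, 60, -0.436, 0.3, -0.009, 0, -0.24, 0, 60, -0.436, 0.3, -0.009, 0, -0.28, 0, 60, -0.436, 0.3, -0.009, 0, -0.32, 0, 60, -0.436, 0.3, -0.009, 0, -0.335, 0, 60, -0.436, 0.3, -0.009, 0, -0.335, 0, 60, -0.436, 0.3, -0.009, 0, -0.335, 0])

```text
t: 1.8
eef_pos: [0.4861, 0.146, 0.1633]
orientation: [-1.533, 0.41, -0.407]
wrist_force: [-0.8, -0.2, -0.4]
finger_gap: 0.639
```

```bash
python3 - <<'E'
from h import *
o=ctrl.get_obs();Rm=R.from_rotvec(o['orientation']).as_matrix()
print(o['eef_pos'],Rm.round(3),o['joints'].round(2),'jaw ang',np.degrees(np.arctan2(Rm[1,2],Rm[0,2])))
print(Rm.T@(np.array([.4853,.1467,.06])-o['eef_pos'])/.2)
grab('wrist','w2.png')
E
```

```text
[0.4860666  0.14604729 0.1633279 ] [[ 0.867 -0.002  0.498]
 [-0.498 -0.     0.867]
 [-0.002 -1.    -0.001]] [ 0.18  0.01  1.57 -0.    1.56 -0.87] jaw ang 60.12315079147588
[-0.00417174  0.51664479  0.00157983]
```

View pics/w2.png

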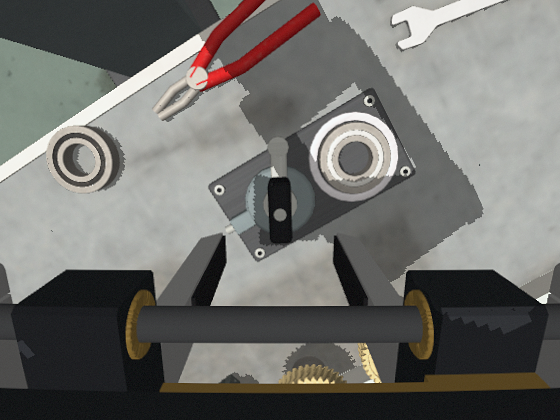

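The bar is vertical in the image and centred at x≈280 between the jaws, with the finger tip at (277,145) and the bearing at (355,157). The path down is clear, so I'll descend.

Emit:
play_rows(commands=[60, -0.004, 0.2, 0, 0, 0, 0, 60, -0.004, 0.35, 0, 0, 0, 0, 60, -0.004, 0.45, 0, 0, 0, 0, 60, -0.004, 0.515, 0, 0, 0, 0, 60, -0.004, 0.515, 0, 0, 0, 0, 60, -0.004, 0.515, 0, 0, 0, 0])

```text
t: 2.45
eef_pos: [0.4857, 0.1466, 0.0611]
orientation: [-1.532, 0.409, -0.408]
wrist_force: [0.0, -0.4, 0.1]
finger_gap: 0.637
```

Emit:
play_rows(commands=[40, 0, 0, 0, 0, 0, 0, 25, 0, 0, 0, 0, 0, 0, 15, 0, 0, 0, 0, 0, 0, 10, 0, 0, 0, 0, 0, 0, 10, 0, 0, 0, 0, 0, 0, 10, 0, 0, 0, 0, 0, 0, 10, 0, 0, 0, 0, 0, 0, 10, 0, 0, 0, 0, 0, 0], squeeze=25)

```text
t: 3.25
eef_pos: [0.4857, 0.1465, 0.0613]
orientation: [-1.532, 0.409, -0.408]
wrist_force: [-0.5, -0.1, 1.9]
finger_gap: 0.195
```

```bash
cat > st.py <<'E'
from h import *
o=ctrl.get_obs();Rm=R.from_rotvec(o['orientation']).as_matrix()
print(o['t'],o['eef_pos'].round(4),'jaw ang',np.degrees(np.arctan2(Rm[1,2],Rm[0,2])).round(2),'gap',o['finger_gap']*94,'F',o['wrist_force'].round(2),'M',o['torque'].round(3))
print('to axis',Rm.T@(np.array([.4853,.1467,.06])-o['eef_pos']))
E
python3 st.py
```

```text
3.25 [0.4857 0.1465 0.0613] jaw ang 60.13 gap 18.334626085863498 F [-0.53 -0.08  1.9 ] M [-0.036  0.027  0.041]
to axis [-4.59715745e-04  1.25698412e-03 -7.75191230e-05]
```

The bar is gripped at an 18.3 mm gap with negligible side force. I'll turn it clockwise slowly, 2.5° per row.

Emit:
play_rows(commands=[10, 0, 0, 0, 0, 0.014, 0, 10, 0, 0, 0, 0, 0.028, 0, 10, 0, 0, 0, 0, 0.042, 0, 10, 0, 0, 0, 0, 0.056, 0, 10, 0, 0, 0, 0, 0.07, 0, 10, 0, 0, 0, 0, 0.084, 0, 10, 0, 0, 0, 0, 0.098, 0, 10, 0, 0, 0, 0, 0.112, 0, 10, 0, 0, 0, 0, 0.126, 0, 10, 0, 0, 0, 0, 0.14, 0, 10, 0, 0, 0, 0, 0.154, 0, 10, 0, 0, 0, 0, 0.166, 0])

```text
t: 4.45
eef_pos: [0.4859, 0.1467, 0.0612]
orientation: [-1.413, 0.814, -0.813]
wrist_force: [0.7, 0.6, 0.6]
finger_gap: 0.192
```

```bash
python3 st.py
```

```text
4.45 [0.4859 0.1467 0.0612] jaw ang 30.16 gap 18.007437816856477 F [0.67 0.56 0.59] M [ 0.089 -0.094  0.092]
to axis [-0.00032262  0.00123563 -0.00046037]
```

Emit:
play_rows(commands=[10, 0, 0, 0, 0, 0.014, 0, 10, 0, 0, 0, 0, 0.028, 0, 10, 0, 0, 0, 0, 0.042, 0, 10, 0, 0, 0, 0, 0.056, 0, 10, 0, 0, 0, 0, 0.068, 0])

```text
t: 4.95
eef_pos: [0.486, 0.1467, 0.0613]
orientation: [-1.341, 0.977, -0.976]
wrist_force: [-0.5, -0.7, 0.5]
finger_gap: 0.19
```

```bash
python3 st.py
```

```text
4.95 [0.486  0.1467 0.0613] jaw ang 17.86 gap 17.877385231592303 F [-0.48 -0.71  0.46] M [ 0.064 -0.059  0.187]
to axis [-0.00018902  0.00126475 -0.00064495]
```

Emit:
play_rows(commands=[10, 0, 0, 0, 0, 0.01, 0, 10, 0, 0, 0, 0, 0.02, 0, 10, 0, 0, 0, 0, 0.026, 0])

```text
t: 5.25
eef_pos: [0.486, 0.1467, 0.0613]
orientation: [-1.309, 1.039, -1.039]
wrist_force: [-0.3, -1.0, 0.6]
finger_gap: 0.194
```

```bash
python3 st.py
```

```text
5.25 [0.486  0.1467 0.0613] jaw ang 13.13 gap 18.23065773922188 F [-0.26 -0.97  0.62] M [ 0.018 -0.014  0.095]
to axis [-0.00014359  0.0012668  -0.00068518]
```

Emit:
play_rows(commands=[10, 0, 0, 0, 0, 0.01, 0, 10, 0, 0, 0, 0, 0.02, 0, 10, 0, 0, 0, 0, 0.026, 0])

```text
t: 5.55
eef_pos: [0.486, 0.1468, 0.0613]
orientation: [-1.275, 1.101, -1.1]
wrist_force: [0.5, -1.4, 1.6]
finger_gap: 0.189
```

```bash
python3 st.py
```

```text
5.55 [0.486  0.1468 0.0613] jaw ang 8.39 gap 17.74610216314701 F [ 0.48 -1.45  1.6 ] M [ 0.085 -0.007 -0.058]
to axis [-1.66938109e-05  1.25173079e-03 -7.22937883e-04]
```

The torque rose to 0.19, fell, then changed sign (−0.06), so the knob is past the crest. The crest at about 13° puts the notch near a jaw angle of 1°, which matches the vision estimate. I'll turn it the last 7.3°.

Emit:
play_rows(commands=[10, 0, 0, 0, 0, 0.01, 0, 10, 0, 0, 0, 0, 0.02, 0, 10, 0, 0, 0, 0, 0.03, 0, 10, 0, 0, 0, 0, 0.04, 0, 10, 0, 0, 0, 0, 0.04, 0, 10, 0, 0, 0, 0, 0.04, 0])

```text
t: 6.15
eef_pos: [0.4861, 0.1468, 0.0612]
orientation: [-1.219, 1.194, -1.193]
wrist_force: [-0.5, -0.3, 0.3]
finger_gap: 0.192
```

```bash
python3 st.py && python3 -c "
from h import *
grab('wrist','w3.png')"
```

```text
6.15 [0.4861 0.1468 0.0612] jaw ang 1.21 gap 18.06266866290464 F [-0.46 -0.32  0.35] M [ 0.044 -0.002 -0.092]
to axis [ 0.00010771  0.00124941 -0.00075723]
```

View pics/w3.png

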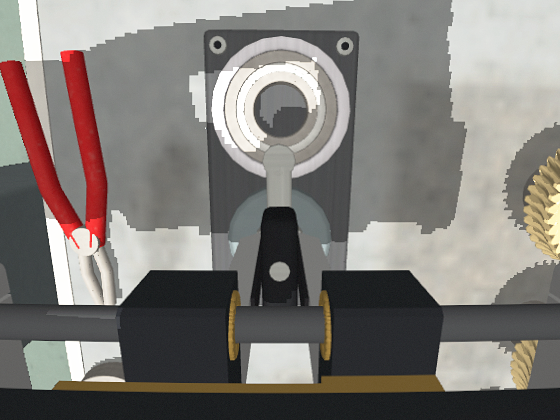

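The finger points straight at the bearing: dot (280,271), tip (280,155), bore (281,110). I'll release and then lift straight up.

Emit:
play_rows(commands=[18.5, 0, 0, 0, 0, 0, 0, 22, 0, 0, 0, 0, 0, 0, 35, 0, 0, 0, 0, 0, 0, 60, 0, 0, 0, 0, 0, 0, 60, 0, 0, 0, 0, 0, 0, 60, 0, 0, 0, 0, 0, 0])

```text
t: 6.8
eef_pos: [0.486, 0.1468, 0.0612]
orientation: [-1.219, 1.194, -1.193]
wrist_force: [-0.0, 0.1, -0.9]
finger_gap: 0.539
```

Emit:
play_rows(commands=[60, 0, -0.1, 0, 0, 0, 0, 60, 0, -0.3, 0, 0, 0, 0, 60, 0, -0.5, 0, 0, 0, 0, 60, 0.2, -0.7, 0, 0, 0, 0, 60, 0.4, -0.8, 0, 0, 0, 0, 60, 0.4, -0.8, 0, 0, 0, 0, 60, 0.4, -0.8, 0, 0, 0, 0, 60, 0.4, -0.8, 0, 0, 0, 0])

```text
t: 7.6
eef_pos: [0.4871, 0.0674, 0.2198]
orientation: [-1.22, 1.196, -1.191]
wrist_force: [-0.1, 0.7, -0.2]
finger_gap: 0.641
```

```bash
python3 - <<'E'
from h import *
import pickle
f=grab('wrist','w4.png');pickle.dump(f,open('w4.pkl','wb'));grab('scene','s4.png');o=ctrl.get_obs();print(o['t'],o['eef_pos'],o['finger_gap']*94)
x,y=180,0
a=cv2.imread('pics/w4.png')[0:200,150:410];cv2.imwrite('pics/c4.png',cv2.resize(a,None,fx=3,fy=3,interpolation=2))
E
```

```text
7.7 [0.48694076 0.06780204 0.21947182] 60.09574114135752
```

View pics/c4.png

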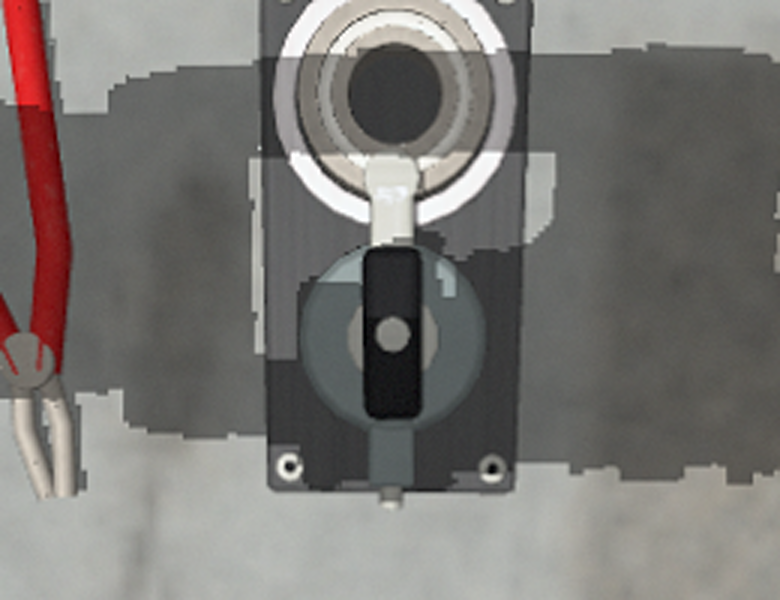

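View pics/s4.png

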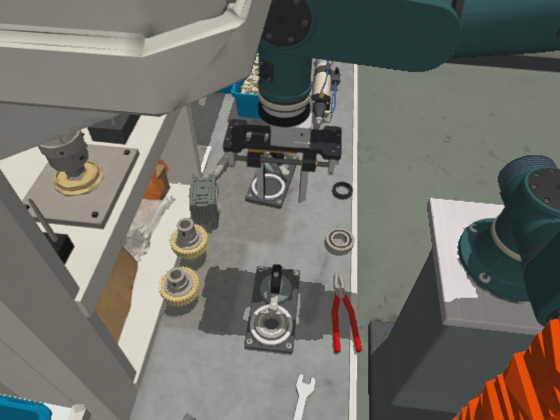

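The closed finger (tip at crop (392,165)) points at the bearing bore (394,92) from the axis dot (393,334), and the bearing sits in its ring. The arm is clear and the empty fixture was never touched, so I'll hand in.

```bash
python3 -c "
from h import *
print(ctrl.job_done())"
```

```text
the job is handed in; nothing more can be done
None
```

The clamp on the loaded fixture is closed in its notch, and I handed the job in at about 7.7 s of robot time. I gripped the wing knob on its axis at about (0.486, 0.147), 61 mm up. I then turned it about 59° clockwise, slowing for the last third, and let go.

**Resistance:** the turning torque rose to 0.19 N m, then dropped and changed sign as the plunger pulled the knob forward. That crest put the notch at a jaw angle of about 1°, which matched the camera estimate. I stopped at 1.2°.

**Last checks:**
- **Finger:** after release, the wrist picture shows the finger, knob axis and bearing bore in line to within about 1°.
- **Bearing:** it is still in its nest.
- **Arm:** it was clear of everything, holding nothing.
- **Empty fixture:** I never went near its knob. In the last picture the gripper partly hides it, so I did not confirm by eye that it is still open.

**Disagreements:** the two cameras placed the knob axis 2–3 mm apart. Side forces stayed under 2 N whenever I read them during the grip and turn, so this made no difference. Just before release the torque still read −0.09 N m, about the size of the friction. The knob stayed aligned after I let go.

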